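# Release the charged battery pack and trap it with the other finger

### The job

The battery pack in the wedge-shaped bench charger is charged: press the release key beside it with one fingertip, and keep the other finger down in the sloping trough in front of the pack so that, when the spring kicks the pack out past its latch, you trap it before it can slide out of the bay. Do not grip the pack or lift it off the trough, and leave the things standing around alone. Finish while still holding: the pack out past its latch, at rest in the trough, leaning on your finger.

Things in the scene. Friction and masses are not known exactly. Their poses are not given: they have to be found in the camera images.
- deck: Sloping top of a grey wedge-shaped bench charger, 220 x 150 mm, fixed on a white board (board top 20 mm above the desk). Frame: x uphill along the trough into the bay (the pack comes out towards -x), y across to the key's side, z square to the slope, which falls 14 deg towards -x. Origin: on the trough floor, mid-width, under the seated pack's front face.
- trough_lip (a point): Middle of the trough's open lower end, deck x = -87 mm, floor level; nothing stops the pack there. The trough is a straight smooth channel 47 mm wide (deck y -23.5 to 23.5), open above from here to the bay. Beside it: a cheek 18 mm high on the -y side, a rail 12 mm high on the +y side (y 23.5 to 29).
- bay_mouth (a point): Middle of the bay's mouth at floor level, deck x = +12 mm. Here the housing begins: 150 mm wide, 38 mm high above the trough floor (44 mm behind deck x = +86), tunnel 31.5 mm high inside.
- pack: Black battery pack, 72 mm long (x), 44 wide (y), 30 high (z), about 180 g, loose in the trough, tail in the bay; axes parallel to the deck's. Origin: centre of its underside. Seated at the start: front 12 mm show, 60 mm in the bay. Released, it shoots out at about 0.6 m/s and slides on down by its own weight unless something is in its way.
- pack_face (a point): Centre of the pack's front face (looking down the slope), 15 mm above the trough floor. Its deck x is 0 when seated and negative as the pack comes out. The pack is past its latch once it is 16 mm out; more than 50 mm out, it has slid out of the bay.
- pack_ear (a point): Middle of the pack's latch ear, which sticks out of its +y side at the front: deck y 22 to 34, 15 to 22 mm above the floor, the front 8 mm of the pack's length. Its front rests against the key's pawl; it travels with the pack, passing inside the pressing finger.
- key_top (a point): Centre of the top of the release key: black ribbed thumb pad, 28 mm long (deck x) by 32 wide (deck y), at deck x = -15, y = +52, z = +14 mm when up. At its inner uphill corner stands a steel pawl (deck x -7 to -1, y 29 to 36, top 6 mm above the pad) that blocks the ear. Press outside deck y = 38 so that the ear can pass.
- key (a joint): Travel of the release key, m: 0 up, 0.007 fully down, square to the deck. Spring: about 2 N at first, 5 N fully down; it comes back by itself. The pawl clears the ear at about 0.0045 to 0.005. With the pack past the latch the key may stay down or be let up.
- plunger (a joint): Travel of the spring plunger behind the pack inside the bay (hidden), m: 0 with the pack seated, up to 0.025; it pushes the pack out with about 2.7 N at first, 1.5 N at the end.
- tachometer: Loose grey hand-held tachometer, 125 x 56 x 30 mm with a 22 mm black snout, lying on the board; origin at the centre of its underside. To be left alone.
- beaker: Loose plain glass beaker without spout, 68 mm across the rim, 90 mm high, standing on the board; origin at the centre of its underside. To be left alone.
- screwdriver: Loose screwdriver, 160 mm long, lying on the board; its body x runs along it. To be left alone.
Mind the look-alikes: they are no part of the job. What is shaped like the pack but blue or brown is not meant.

How it is judged:
By the outcome, as a careful person would: the job done as asked, in the order asked, and still so for the second after the job is handed in, while the arm keeps its last pose, push and grip.
It also fails if it takes over 38 s, if anything falls off the work surface, if the arm or the gripper's body presses on something with over 40 N, if the wrist force passes 120 N, or if a joint passes its speed limit or range.

### The arm

A 6-joint arm with a two-finger parallel gripper is mounted at the origin on the work surface. World frame = base frame: x ahead of the robot, y to its left, z up, the work surface at z = 0. Lengths are in m, angles in rad, forces in N, time in s.
With the tool pointing down it reaches from about 0.375 to 0.9 m from the base axis. Payload 3.1 kg.
Tool frame: the origin (TCP) lies between the finger pads; the fingertips stand robot.tip_extent ahead of it and the grasp point (between the pads) lies 3 mm ahead of it (robot.tip_extent is the distance from the TCP to the fingertips, in m); z points along the fingers, x is the direction in which the jaws open and shut, and the axes are right-handed (so a half turn about z gives the same grasp; the last joint's range is limited). The gripper opens to 87 mm and grips with 3 to 60 N. Pads are 19 mm wide; open, the fingers measure 117 mm over their backs; the gripper's body (75 mm by 190 mm) begins 51 mm behind the grasp point.
Start: joints at [1.03, 0.527, 1.433, -0, 1.181, -0.178], TCP at [0.222, 0.584, 0.245] pointing down, gripper open.
Joint ranges: [-3.08, 3.08], [-0.75, 2.2], [0.22, 2.44], [-1.43, 4.57], [0, 2.65], [-2.85, 2.85]. Speed limits (rad/s): [2.79, 2.79, 3.14, 3.14, 3.14, 3.14].

### API

Orientations are given as a unit quaternion [x, y, z, w].
In Python, from rig import robot, cams gives the robot as it stands.
- The arm moves only by the tool carry_out, never from a script. Its argument "steps" is a list of rows, each a list of 3 entries, a list of its own where there are three numbers: the shift along the world's x, y, z in cm, then the turn about the world's z in degrees, then the closure, from 0 (fully open) to 1 (shut). In form: [[[dx, dy, dz], spin, fingers], ...]. A call has 1 to 10 rows; each row shifts and turns the pose as measured when the row begins; what a row does not reach is not made up. A row lasts 1/10 s, in which the tool goes at most 50 mm and 8.59 degrees, less where a joint would pass 70% of its speed; a pose out of reach is approached as far as the arm can. A call with a gripper value outside its range is refused whole. The fingers move at their own pace and stop on an object; "squeeze" is the grip in N (left out, the last holds). Time passes only in rows, so rows that do not move let the fingers close. It gives the time, the measured TCP pose, the force and the opening at its end, in the units of the state.
- robot.get_obs(): the state, without advancing time (a new reading comes with each control period).
- cams.camera(name): name is "side" or "top"; returns a dict with "pixels" (480x640x3 uint8, red, green, blue), "fx", "fy", "cx", "cy" (pixels), "eye" and "rotation" of the camera in the world. Camera axes: x right, y up, looking along -z (the intrinsics and any distortion apply to the point x, -y, -z); pixel columns grow to the right and rows downward; lengths in m; the calibration is good to about 2 mm. A picture is of the moment at which its call begins. There is no depth.
- robot.hand_in(): hands the job in, once; it reports no verdict.
The state is a dict: "time": time; "q": joint angles; "joint_velocities": joint speeds; "joint_torque": joint torques, N m; "position": TCP position; "tool_rot": TCP orientation; "ft_force": force on the tool from outside, world axes, zero at the start; "moment": the same for the moment, N m; "grip_width": finger opening in m.
Only numpy, scipy, OpenCV 4.12 (cv2) and the standard library are available. Lean on these libraries where they do the work, as an engineer would, in place of code of your own. Each camera call takes 0.05 s, during which the arm holds its last target. There are 200 camera calls.

## Working session

There is one attempt and no reset: what is moved stays moved. The work goes in short steps, Python scripts to look and compute and a tool call to move; the robot and the scene stay as the last step left them, time stands still between calls to the robot, and variables do not carry over. Pictures are saved under pics/ and viewed, about 8 in all and at most 12, crops included, and the job is handed in when it is done.

Besides the shell and the picture viewer there is one more tool, called after "Call:" by a JSON object that holds its "fn" and its "kwargs", one argument or row to a line. carry_out: Moves the arm, as the interface text tells. Its arguments: {"type":"object","properties":{"steps":{"type":"array"},"squeeze":{"type":"number"}},"required":["steps"]}

```bash
mkdir -p pics; ls
python3 - <<'E'
from rig import robot,cams
import cv2
o=robot.get_obs();print(o,robot.tip_extent)
for n in("side","top"):
    c=cams.camera(n);cv2.imwrite(f"pics/{n}0.png",c["pixels"][:,:,::-1]);print({k:v for k,v in c.items() if k!="pixels"})
E
```

```text
pics
{'time': 0.0, 'q': array([ 1.02946616e+00,  5.28441070e-01,  1.43392362e+00, -3.84520546e-05,
        1.18140355e+00, -1.78525764e-01]), 'joint_velocities': array([-0.00069913, -0.00206672,  0.00150203,  0.00155269, -0.00039098,
        0.0010742 ]), 'joint_torque': array([-1.24195358e-04, -4.40038705e+01, -1.76592994e+01,  6.32497994e-02,
        5.81365207e-02, -1.57178665e-04]), 'position': array([0.22144089, 0.58370626, 0.24358023]), 'tool_rot': array([ 8.23068097e-01,  5.67941655e-01, -9.83472854e-04,  4.65179549e-04]), 'ft_force': array([-0.22401591, -0.10754061, -0.24748681]), 'moment': array([0.01376668, 0.01412344, 0.05313176]), 'grip_width': 0.08708494170905134} 0.022
{'fx': 450.59104038158694, 'fy': 450.59104038158694, 'cx': 316.22148284555095, 'cy': 244.56150521335252, 'eye': array([0.08403016, 0.29062291, 0.55083329]), 'rotation': array([-0.19459533,  0.42629817,  0.81044598, -0.35153924])}
{'fx': 549.4516052430943, 'fy': 549.4516052430943, 'cx': 324.9535877640256, 'cy': 237.22776456876335, 'eye': array([ 0.33593619, -0.15783412,  1.21352039]), 'rotation': array([-0.0821732 ,  0.07953343,  0.70288885, -0.70204648])}
```

View pics/top0.png

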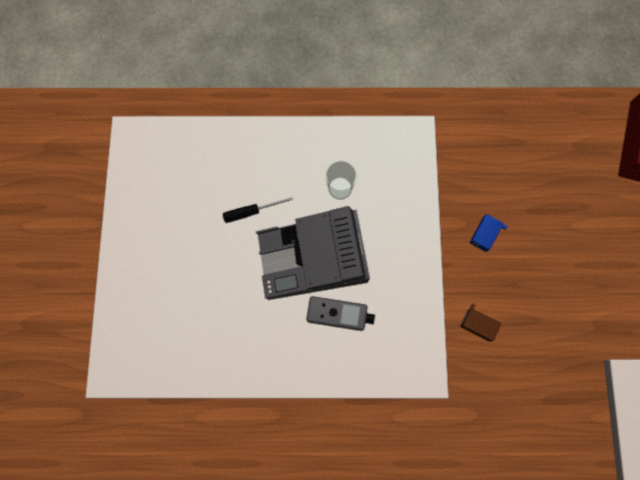

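View pics/side0.png

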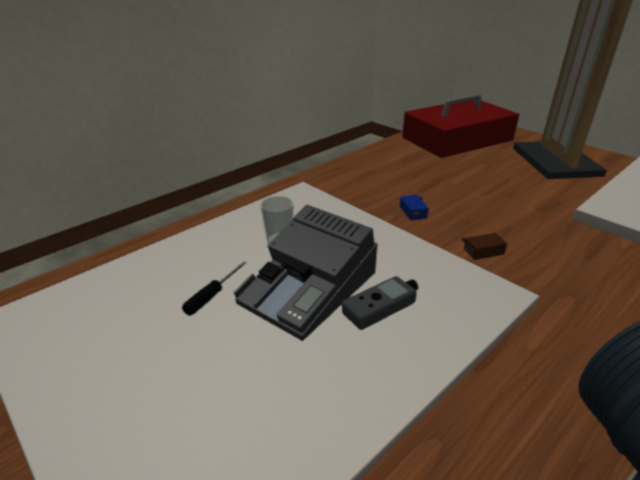

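The top view shows the charger around (310,255), with uphill roughly to the right. The key is at about (290,235) on the upper side, the beaker at (340,180) and the tachometer at (340,313). Next I'll enlarge both views to pick features.

Run:
```python
import cv2,numpy as np
a=cv2.imread("pics/top0.png")[200:305,250:380];b=cv2.imread("pics/side0.png")[195:345,225:385]
cv2.imwrite("pics/topc.png",cv2.convertScaleAbs(cv2.resize(a,None,fx=5,fy=5,interpolation=cv2.INTER_CUBIC),alpha=1.8))
cv2.imwrite("pics/sidec.png",cv2.convertScaleAbs(cv2.resize(b,None,fx=4,fy=4,interpolation=cv2.INTER_CUBIC),alpha=1.8))
```

```text
(no output)
```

View pics/topc.png

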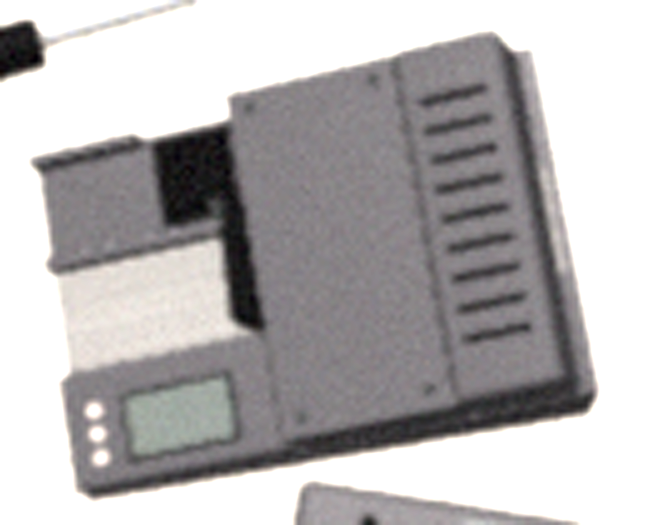

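View pics/sidec.png

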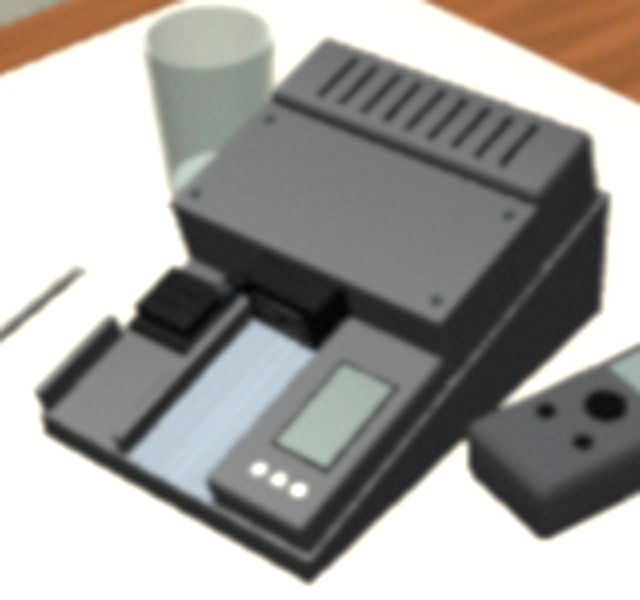

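Matching corners are visible in both views: the housing's top front corners, the screws, the cheek corners and the trough's lower end. I'll triangulate these and fit the deck frame rigidly.

```bash
cat > h.py <<'E'
import numpy as np,json
from scipy.spatial.transform import Rotation as R
CAM={"side":(450.59104,316.22148,244.56151,[0.08403016,0.29062291,0.55083329],[-0.19459533,0.42629817,0.81044598,-0.35153924]),
"top":(549.4516,324.95359,237.22776,[0.33593619,-0.15783412,1.21352039],[-0.0821732,0.07953343,0.70288885,-0.70204648])}
def ray(n,u,v):
    f,cx,cy,e,q=CAM[n];d=R.from_quat(q).apply([(u-cx)/f,-(v-cy)/f,-1]);return np.array(e),d/np.linalg.norm(d)
def proj(n,p):
    f,cx,cy,e,q=CAM[n];c=R.from_quat(q).inv().apply(np.asarray(p)-e);return np.stack([cx-f*c[...,0]/c[...,2],cy+f*c[...,1]/c[...,2]],-1)
def tri(ta,sa):
    A=np.zeros((3,3));b=np.zeros(3);L=[]
    for n,p in(("top",ta),("side",sa)):
        e,d=ray(n,*p);M=np.eye(3)-np.outer(d,d);A+=M;b+=M@e;L.append((e,d))
    x=np.linalg.solve(A,b);return x,[np.linalg.norm(np.cross(x-e,d)) for e,d in L]
tc=lambda u,v:((u+.5)/5-.5+250,(v+.5)/5-.5+200)
sc=lambda u,v:((u+.5)/4-.5+225,(v+.5)/4-.5+195)
E
cat > fit.py <<'E'
from h import *
P={"hA":((231,97),(174,204),(12,75,38)),"hB":((284,441),(440,325),(12,-75,38)),
"ckI":((66,382),(215,490),(-87,-23.5,18)),"flL":((60,272),(128,450),(-87,23.5,0)),"flR":((72,374),(208,500),(-87,-23.5,0)),
"s1":((249,106),(195,193),None),"s2":((374,79),(270,118),None),"s3":((430,389),(509,215),None),"s4":((300,417),(435,300),None)}
W={};D=[];X=[]
for k,(t,s,m) in P.items():
    x,e=tri(tc(*t),sc(*s));W[k]=x;print(k,x.round(4),np.round(e,4))
    if m:D.append(m);X.append(x)
D=np.array(D)/1000;X=np.array(X)
u=lambda a:a/np.linalg.norm(a)
yd=u((X[0]-X[1])[:2]);s=u(W["s2"]+W["s3"]-W["s1"]-W["s4"]);print("yaw",np.degrees(np.arctan2(-yd[0],yd[1])),np.degrees(np.arctan2(s[1],s[0])),"slope",np.degrees(np.arcsin(s[2])), "width",np.linalg.norm(X[0]-X[1]))
Rm,_=R.align_vectors(X-X.mean(0),D-D.mean(0));e=Rm.as_euler("ZYX",degrees=True);print("kabsch",e)
sy=[W["s2"]-W["s1"],W["s3"]-W["s4"],];sxy=[W["s1"]-W["s4"],W["s2"]-W["s3"]]
yaws=[np.degrees(np.arctan2(v[1],v[0])) for v in sy]+[np.degrees(np.arctan2(-v[0],v[1])) for v in sxy];print(yaws)
Rd=R.from_euler("ZYX",[e[0],-14,0],degrees=True)
O=X-Rd.apply(D);print(O.round(4));o=O.mean(0)
print("origin",o,"yaw",e[0])
for k in W:print(k,(1000*Rd.inv().apply(W[k]-o)).round(1))
bt,be=None,None
E
python3 fit.py
```

```text
hA [ 0.6359 -0.092   0.0991] [0.0008 0.0008]
hB [ 0.4906 -0.1154  0.1002] [0.0008 0.0008]
ckI [ 0.5226 -0.0202  0.0499] [0.0003 0.0003]
flL [ 0.5731 -0.0146  0.0416] [0.0014 0.0014]
flR [ 0.5282 -0.0211  0.0399] [0.001 0.001]
s1 [ 0.6306 -0.0999  0.1039] [0.0007 0.0007]
s2 [ 0.6389 -0.1519  0.1172] [0.0011 0.0011]
s3 [ 0.5093 -0.1747  0.1165] [0.0008 0.0008]
s4 [ 0.4999 -0.1219  0.1043] [0.0009 0.0009]
yaw -80.85899092184839 -80.40404789187912 slope 13.4249369798518 width 0.14722632806026037
kabsch [-80.67586317 -14.62605003   0.54270016]
[np.float64(-80.94223594741338), np.float64(-79.87600056871618), np.float64(-80.47472675671231), np.float64(-80.03476300241783)]
[[ 0.5615 -0.1017  0.0593]
 [ 0.5642 -0.1008  0.0605]
 [ 0.5602 -0.104   0.0535]
 [ 0.5636 -0.1018  0.0627]
 [ 0.5651 -0.1006  0.0609]]
origin [ 0.56290736 -0.10177816  0.05937243] yaw -80.67586317168585
hA [11.7 73.6 38. ]
hB [ 11.5 -73.6  39.3]
ckI [-86.7 -26.5  11.8]
flL [-86.1  24.2   3.2]
flR [-87.4 -21.2   1.7]
s1 [19.7 67.1 41. ]
s2 [74.  66.9 41.1]
s3 [ 75.2 -64.7  40.1]
s4 [ 20.2 -65.4  41.3]
```

Call:
{"fn": "carry_out", "kwargs": {
  "steps": [
    [[2.3, -4, 0], -8, 0.55],
    [[2.3, -4, 0], -8, 0.55],
    [[2.3, -4, 0], -8, 0.55],
    [[2.3, -4, 0], -8, 0.55],
    [[2.3, -4, 0], -8, 0.55],
    [[2.3, -4, 0], -8, 0.55],
    [[2.3, -4, 0], -8, 0.55],
    [[2.3, -4, 0], -8, 0.55],
    [[2.3, -4, 0], -6, 0.55],
    [[2.3, -4, 0], -4, 0.55]
  ],
  "squeeze": 20
}}

```text
time: 1.1
position: [0.4522, 0.173, 0.2403]
tool_rot: [0.998, -0.062, -0.002, -0.0]
ft_force: [1.4, 0.6, 1.0]
grip_width: 0.0391
```

Call:
{"fn": "carry_out", "kwargs": {
  "steps": [
    [[2.2, -4, 0], 0, 0.55],
    [[2.2, -4, 0], 0, 0.55],
    [[2.2, -4, 0], 0, 0.55],
    [[2.2, -4, -2], 0, 0.55],
    [[2.2, -3.5, -3], 0, 0.55],
    [[1.2, -2, -3], 0, 0.55],
    [[0, 0, 0], 0, 0.55],
    [[0, 0, 0], 0, 0.55]
  ]
}}

```text
time: 1.9
position: [0.5791, -0.0554, 0.159]
tool_rot: [0.998, -0.068, 0.0, -0.0]
ft_force: [0.4, -0.1, 0.5]
grip_width: 0.0394
```

Run:
```python
from rig import robot
o=robot.get_obs();print(o["time"],o["position"],o["tool_rot"],o["ft_force"],o["grip_width"])
```

```text
1.9 [ 0.57907071 -0.05541905  0.15899628] [ 9.97674483e-01 -6.81569116e-02  4.76908572e-04 -1.85764568e-04] [ 0.43733634 -0.13050841  0.52333175] 0.03935930597807976
```

Call:
{"fn": "carry_out", "kwargs": {
  "steps": [
    [[0.5, -0.3, -2], 2.3, 0.55],
    [[0, 0, -2], 0, 0.55],
    [[0, 0, 0], 0, 0.55],
    [[0, 0, 0], 0, 0.55]
  ]
}}

```text
time: 2.3
position: [0.5838, -0.0542, 0.1228]
tool_rot: [0.999, -0.045, 0.002, -0.0]
ft_force: [-0.7, -0.1, -0.2]
grip_width: 0.0392
```

Run:
```python
from rig import robot,cams
import cv2
from h import *
o=robot.get_obs();print(o["time"],o["position"],o["tool_rot"],o["ft_force"],o["grip_width"])
p=o["position"];q=R.from_quat(o["tool_rot"])
for n in("side","top"):
    c=cams.camera(n);cv2.imwrite(f"pics/{n}1.png",c["pixels"][:,:,::-1])
    for s in(-1,1):
        print(n,proj(n,p+q.apply([[s*(o["grip_width"]/2),y,.022] for y in(-.0095,.0095)])).round(1).tolist())
b=cv2.imread("pics/side1.png")[195:345,225:385];b=cv2.convertScaleAbs(cv2.resize(b,None,fx=4,fy=4,interpolation=cv2.INTER_CUBIC),alpha=1.8)
cv2.imwrite("pics/side1c.png",b)
```

```text
2.3 [ 0.58377181 -0.05422919  0.12276443] [ 9.98977263e-01 -4.51627103e-02  2.16325632e-03 -2.78479062e-04] [-0.73813317 -0.06764992 -0.2462554 ] 0.03923059296590868
side [[271.2, 274.3], [280.9, 269.9]]
side [[258.6, 263.0], [268.1, 258.9]]
top [[271.4, 251.6], [280.5, 252.4]]
top [[273.5, 233.2], [282.6, 234.0]]
```

View pics/side1c.png

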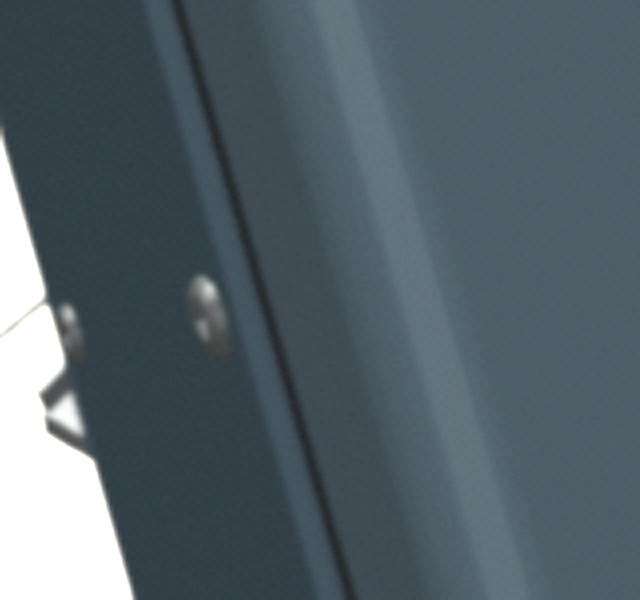

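The side view (5th picture) is blocked by the arm. From here I'll rely on the fitted deck pose and feel for the key by force.

Call:
{"fn": "carry_out", "kwargs": {
  "steps": [
    [[0.05, -0.4, -1], 0, 0.55],
    [[0, 0, -1], 0, 0.55],
    [[0, 0, 0], 0, 0.55],
    [[0, 0, 0], 0, 0.55]
  ]
}}

```text
time: 2.8
position: [0.5855, -0.0584, 0.104]
tool_rot: [0.999, -0.045, 0.005, 0.0]
ft_force: [-0.6, -0.9, -0.0]
grip_width: 0.039
```

Run:
```python
from rig import robot,cams
import cv2
o=robot.get_obs();print(o["time"],o["position"],o["tool_rot"],o["ft_force"],o["moment"],o["grip_width"])
c=cams.camera("top");a=c["pixels"][200:305,240:380,::-1]
cv2.imwrite("pics/top1c.png",cv2.convertScaleAbs(cv2.resize(a,None,fx=5,fy=5,interpolation=cv2.INTER_CUBIC),alpha=1.8))
```

```text
2.8 [ 0.58552427 -0.05842091  0.10404434] [ 9.98986621e-01 -4.47674525e-02  4.63498424e-03  3.49649590e-04] [-0.58237571 -0.88839227 -0.02769055] [-0.07940946  0.07554842  0.04179063] 0.039044695463060435
```

View pics/top1c.png

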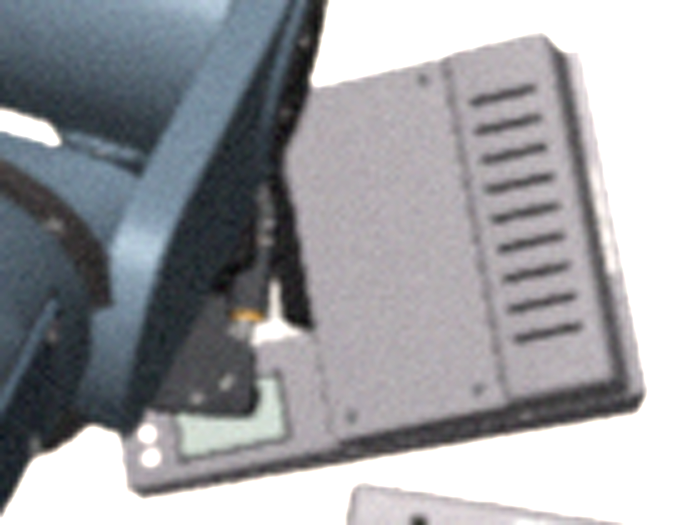

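The top view (6th picture) shows the gripper over the lower half of the deck, with the pack still seated. Now I'll descend and feel for the key.

Call:
{"fn": "carry_out", "kwargs": {
  "steps": [
    [[-0.1, 0, -0.6], 0, 0.55],
    [[0, 0, -0.2], 0, 0.55],
    [[0, 0, 0], 0, 0.55],
    [[0, 0, 0], 0, 0.55]
  ]
}}

```text
time: 3.25
position: [0.5843, -0.0585, 0.0953]
tool_rot: [0.999, -0.045, 0.004, 0.0]
ft_force: [-0.0, -0.6, 0.8]
grip_width: 0.0391
```

Call:
{"fn": "carry_out", "kwargs": {
  "steps": [
    [[0, 0, -0.3], 0, 0.55],
    [[0, 0, 0], 0, 0.55]
  ]
}}

```text
time: 3.45
position: [0.5844, -0.0586, 0.0922]
tool_rot: [0.999, -0.045, 0.005, 0.0]
ft_force: [-0.2, 0.6, 0.2]
grip_width: 0.0393
```

Call:
{"fn": "carry_out", "kwargs": {
  "steps": [
    [[0, 0, -0.3], 0, 0.55],
    [[0, 0, 0], 0, 0.55]
  ]
}}

```text
time: 3.65
position: [0.5849, -0.0586, 0.0894]
tool_rot: [0.999, -0.045, 0.005, 0.0]
ft_force: [-0.3, -0.2, 2.3]
grip_width: 0.0389
```

Call:
{"fn": "carry_out", "kwargs": {
  "steps": [
    [[0, 0, -0.2], 0, 0.55],
    [[0, 0, 0], 0, 0.55]
  ]
}}

```text
time: 3.85
position: [0.5853, -0.0587, 0.0879]
tool_rot: [0.999, -0.045, 0.006, 0.001]
ft_force: [-0.3, -0.1, 3.4]
grip_width: 0.0391
```

Run:
```python
from rig import robot
o=robot.get_obs();print(o["position"],o["ft_force"],o["moment"])
```

```text
[ 0.58529183 -0.05872137  0.08789541] [-0.32814113 -0.07489633  3.35755891] [-0.06412968  0.12327092  0.02908731]
```

Run:
```python
from rig import robot,cams
import numpy as np
F=[]
for i in range(8):
    cams.camera("side");o=robot.get_obs();F.append(np.r_[o["ft_force"],o["moment"],o["position"]])
print(np.mean(F,0).round(4),np.std(F,0).round(4))
```

```text
[-0.6098  0.197   2.6275 -0.0412  0.0746 -0.0237  0.5853 -0.0587  0.088 ] [0.3965 0.3391 0.6076 0.0164 0.0333 0.0301 0.     0.     0.    ]
```

Call:
{"fn": "carry_out", "kwargs": {
  "steps": [
    [[-0.05, 0, -0.2], 0, 0.55],
    [[0, 0, 0], 0, 0.55]
  ]
}}

```text
time: 4.45
position: [0.5853, -0.0589, 0.0861]
tool_rot: [0.999, -0.045, 0.006, 0.001]
ft_force: [-1.1, 1.3, 2.7]
grip_width: 0.0392
```

```bash
cat > rd.py <<'E'
from rig import robot,cams
import numpy as np
F=[]
for i in range(8):
    cams.camera("side");o=robot.get_obs();F.append(np.r_[o["ft_force"],o["moment"],o["position"]])
print(np.mean(F,0).round(4),np.std(F,0).round(4),o["time"],o["grip_width"])
E
python3 rd.py
```

```text
[-3.0800e-01  5.3980e-01  3.5415e+00 -4.4200e-02  2.6400e-02 -2.5000e-03
  5.8530e-01 -5.8900e-02  8.6200e-02] [0.3939 0.2522 0.6926 0.0371 0.0369 0.0361 0.     0.     0.    ] 4.85 0.03905806920409874
```

Force is rising at about 0.5 N/mm and the moment is falling, which is consistent with the spring-loaded key under the key-side finger. I'll press on.

Call:
{"fn": "carry_out", "kwargs": {
  "steps": [
    [[-0.05, 0, -0.25], 0, 0.55],
    [[0, 0, 0], 0, 0.55],
    [[0, 0, 0], 0, 0.55]
  ]
}}

```text
time: 5.15
position: [0.585, -0.0584, 0.0838]
tool_rot: [0.999, -0.045, 0.007, 0.001]
ft_force: [-1.4, 1.0, 5.4]
grip_width: 0.0391
```

```bash
python3 rd.py
python3 - <<'E'
from rig import cams
import cv2
c=cams.camera("top");a=c["pixels"][200:305,240:380,::-1]
cv2.imwrite("pics/top2c.png",cv2.convertScaleAbs(cv2.resize(a,None,fx=5,fy=5,interpolation=cv2.INTER_CUBIC),alpha=1.8))
E
```

```text
[-0.7184  1.7305  4.2375  0.1213  0.0137  0.0169  0.585  -0.0585  0.0839] [0.7561 0.3664 0.4884 0.0223 0.0289 0.0283 0.     0.     0.    ] 5.55 0.03882964026311562
```

View pics/top2c.png

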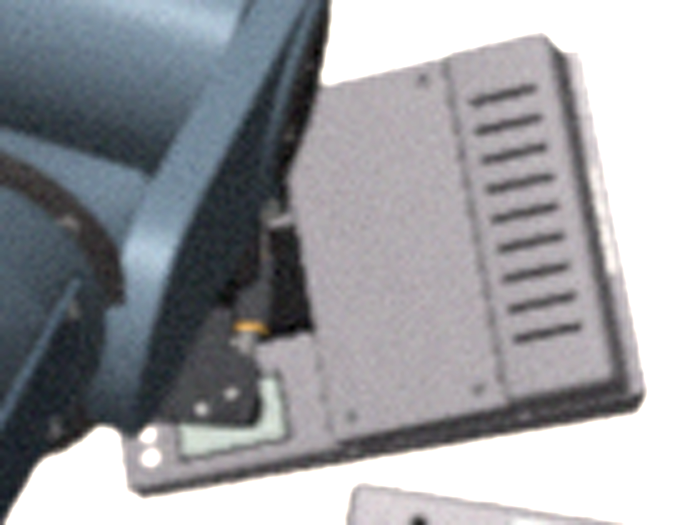

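Run:
```python
from h import *
import cv2
o=np.array([.5632,-.1015,.061]);Rd=R.from_euler("ZYX",[-80.5,-14,0],degrees=True)
tocrop=lambda p:((p-[240,200]+.5)*5-.5).round(0).tolist()
for x in(0,-10,-16,-20,-24,-28,-32):
    print(x,tocrop(proj("top",o+Rd.apply(np.array([[x,-22,30],[x,22,30]])/1000))))
print(tocrop(proj("top",o+Rd.apply(np.array([[12,75,38],[12,-75,38],[12,-22,38]])/1000))))
a=cv2.imread("pics/top2c.png")[180:360,210:330]
cv2.imwrite("pics/z.png",cv2.convertScaleAbs(cv2.resize(a,None,fx=4,fy=4,interpolation=cv2.INTER_CUBIC)[:600],alpha=1.5,beta=10))
```

```text
0 [[293.0, 324.0], [276.0, 222.0]]
-10 [[270.0, 329.0], [254.0, 227.0]]
-16 [[256.0, 332.0], [240.0, 230.0]]
-20 [[247.0, 333.0], [231.0, 232.0]]
-24 [[238.0, 335.0], [222.0, 234.0]]
-28 [[229.0, 337.0], [214.0, 236.0]]
-32 [[220.0, 339.0], [205.0, 238.0]]
[[278.0, 91.0], [335.0, 442.0], [315.0, 315.0]]
```

View pics/z.png

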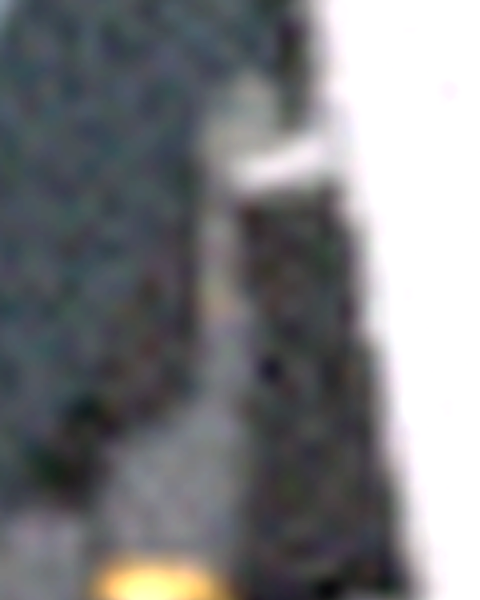

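Run:
```python
from h import *
from rig import robot
o=robot.get_obs();p=o["position"];q=R.from_quat(o["tool_rot"])
tocrop=lambda p:((p-[240,200]+.5)*5-.5).round(0).tolist()
O=np.array([.5632,-.1015,.061]);Rd=R.from_euler("ZYX",[-80.5,-14,0],degrees=True)
g=o["grip_width"]/2
for z in(.022,0,-.02,-.045):
    P=p+q.apply([[s*x,.0095,z] for s in(-1,1) for x in(g,g+.015)])
    print(z,P[:,1].round(4),tocrop(proj("top",P)),(1000*Rd.inv().apply(P-O)).round(0).tolist())
```

```text
0.022 [-0.0663 -0.0649 -0.0698 -0.0711] [[223.0, 279.0], [219.0, 313.0], [232.0, 190.0], [236.0, 156.0]] [[-33.0, 8.0, 9.0], [-37.0, -7.0, 10.0], [-24.0, 45.0, 7.0], [-20.0, 60.0, 6.0]]
0 [-0.0662 -0.0649 -0.0697 -0.0711] [[218.0, 269.0], [215.0, 304.0], [228.0, 179.0], [232.0, 145.0]] [[-28.0, 7.0, 30.0], [-32.0, -7.0, 31.0], [-18.0, 45.0, 28.0], [-15.0, 59.0, 28.0]]
-0.02 [-0.0662 -0.0649 -0.0697 -0.071 ] [[215.0, 260.0], [211.0, 296.0], [224.0, 169.0], [228.0, 134.0]] [[-23.0, 7.0, 50.0], [-27.0, -7.0, 50.0], [-14.0, 45.0, 48.0], [-10.0, 59.0, 47.0]]
-0.045 [-0.0662 -0.0648 -0.0697 -0.071 ] [[210.0, 248.0], [206.0, 285.0], [220.0, 155.0], [224.0, 119.0]] [[-17.0, 7.0, 74.0], [-21.0, -8.0, 75.0], [-8.0, 44.0, 72.0], [-4.0, 59.0, 71.0]]
```

The force on the finger rose by about 1.2 N in the downhill direction, so the pack is leaning on it. The pack's front is hidden under the wrist in the 7th and 8th pictures, though. I'll ease the finger 4 mm downhill for margin and see whether the push drops once the plunger (25 mm) runs out.

Call:
{"fn": "carry_out", "kwargs": {
  "steps": [
    [[-0.05, 0.2, 0], 0, 0.55],
    [[0, 0.2, 0], 0, 0.55],
    [[0, 0, 0], 0, 0.55],
    [[0, 0, 0], 0, 0.55],
    [[0, 0, 0], 0, 0.55]
  ]
}}

```text
time: 6.1
position: [0.585, -0.0549, 0.084]
tool_rot: [0.999, -0.045, 0.007, 0.001]
ft_force: [-0.6, 0.5, 4.2]
grip_width: 0.0392
```

```bash
python3 rd.py; python3 rd.py
```

```text
[-0.3006  0.8132  3.8473 -0.035   0.0095 -0.0165  0.585  -0.0549  0.084 ] [0.3855 0.4974 0.503  0.0311 0.0331 0.0256 0.     0.     0.    ] 6.5 0.039503490436928794
[-0.3935  0.5307  4.1879 -0.0255  0.0155 -0.014   0.585  -0.0549  0.084 ] [0.4917 0.4011 0.3759 0.0327 0.0265 0.0293 0.     0.     0.    ] 6.9 0.03907469864795489
```

The push dropped back close to baseline, which fits the plunger being spent at more than 25 mm out. A 1 mm nudge back uphill will confirm contact.

Call:
{"fn": "carry_out", "kwargs": {
  "steps": [
    [[0, -0.15, 0], 0, 0.55],
    [[0, 0, 0], 0, 0.55],
    [[0, 0, 0], 0, 0.55]
  ]
}}

```text
time: 7.2
position: [0.5849, -0.0559, 0.084]
tool_rot: [0.999, -0.045, 0.007, 0.001]
ft_force: [-1.3, 1.2, 3.5]
grip_width: 0.039
```

```bash
python3 rd.py; python3 rd.py
```

```text
[-0.3843  1.2689  4.0889  0.0674  0.0043  0.0164  0.5849 -0.0559  0.0839] [0.3886 0.7259 0.4237 0.0289 0.021  0.0297 0.     0.     0.    ] 7.6 0.039079715322490854
[ 0.0191  0.7344  4.5078  0.0419  0.0129 -0.0113  0.5849 -0.0559  0.0839] [0.5982 0.6276 0.4982 0.0353 0.0169 0.0244 0.     0.     0.    ] 8.0 0.03939239223175602
```

Run:
```python
from rig import cams,robot
import cv2,numpy as np
a=cams.camera("top")["pixels"][:,:,::-1];b=cv2.imread("pics/top0.png")
d=cv2.absdiff(cv2.GaussianBlur(np.ascontiguousarray(a),(5,5),0),cv2.GaussianBlur(b,(5,5),0)).max(2)
for n,(r0,r1,c0,c1) in dict(beaker=(155,203,322,360),tacho=(293,335,303,380),driver=(192,225,220,296)).items(): print(n,(d[r0:r1,c0:c1]>40).mean().round(3))
cv2.imwrite("pics/end.png",cv2.convertScaleAbs(cv2.resize(a[140:345,200:400],None,fx=2.9,fy=2.9,interpolation=cv2.INTER_CUBIC),alpha=1.6))
```

```text
beaker 0.0
tacho 0.0
driver 0.92
```

View pics/end.png

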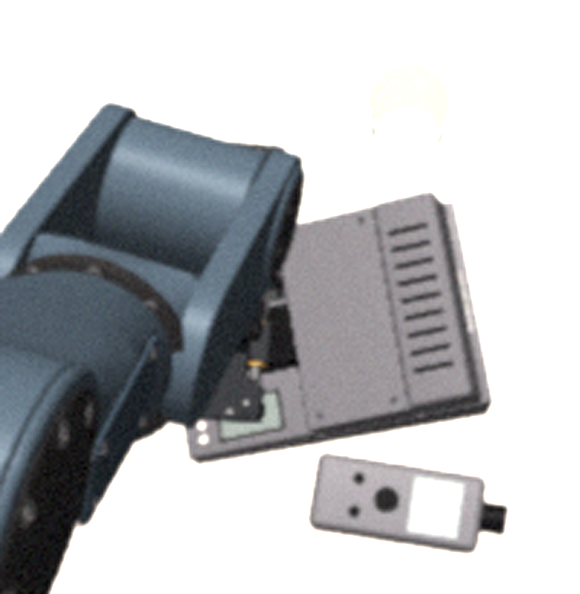

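The last picture shows the pack's black body filling the gap from the housing edge, about (297,365), to where the gripper hides it, about (265,370). The beaker and tachometer haven't moved. The screwdriver is only hidden under the raised arm. Handing in.

```bash
python3 -c "
from rig import robot;print(robot.hand_in());print(robot.get_obs()['time'])"
```

```text
the job is handed in; nothing more can be done
None
the job is handed in; nothing more can be done
```

I pressed the release key, the pack came out, and I handed in at about 8 s with the arm still holding. I could not see the pack touching the finger, so the trap itself is inferred rather than confirmed.

**What I did:** I triangulated the deck from both cameras and set the fingers 39 mm apart, turned about 15° to the deck. One finger sat on the outer, downhill half of the key and the other in the trough. I pressed about 7 mm down from first contact, then eased the fingers about 3.5 mm downhill for margin and 1 mm back.

**What the last checks showed:**
- **Key:** the force rose at roughly 0.5 N/mm to about 4 N, as expected for the key's spring near full travel.
- **Pack:** the top view showed it at least about 14 mm out; beyond that the gripper hid it. From the deck fit, I expect it to rest on the finger about 30 mm out, between the 16 mm and 50 mm limits.
- **Finger in the trough:** its tip was about 10 mm above the floor, well below the 30 mm height of the pack.
- **Other things:** the beaker and tachometer showed no change in the images. The screwdriver was hidden under the raised arm, so I could not check it.

**Not settled:** the sideways force and moment rose when the pack came out, dropped when I eased downhill, and rose again when I moved back. That fits the pack leaning on the finger, but friction on the key could explain part of it. The side camera was blocked by the arm, so it gave no second view.

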